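Pin a pack of spacer plates together in its fixture

TASK

Push the three loose, staggered spacer plates along the fixture until all of them are home against its end stop and their holes line up. Then take the headed pin from its stand, pass it down through all three holes, and draw the pin with the plates slowly back from the stop, feeling for the locating hole hidden in the fixture's floor, until the pin drops in and its head sits fully down on the top plate; leave it upright there. Be gentle: neither the pin nor a plate may be pressed with more than 30 N, and leave the brass weight, the tin and the eraser alone.

Things in the scene. Friction and masses are not known exactly. Their poses are not given: they have to be found in the camera images.
- fixture: Aluminium assembly fixture fixed to the table, 141 mm long (its x), 72 mm wide (y). Origin: underside, on the long centre line; x points along the channel towards the end stop, z up. Flat floor 16 mm high from x = -75 to +66 mm. Two side guides, 20 mm above the floor, from x = -5 to +45 mm, 45.4 mm apart, keep the plates straight; from x = -75 to -5 mm the floor is open at the sides and the end.
- stop_face (a point): Foot of the end stop's face, on the centre line, at floor height (fixture x = +45 mm); the stop is 62 mm wide and 22 mm above the floor. A plate home against it has its free end 80 mm from here, at fixture x = -35 mm.
- home_hole (a point): Point on the floor, at fixture x = +13, y = 0 mm, under the holes of plates that are home. The locating hole in the floor (14 mm diameter, small chamfer, 13 mm deep) lies on the centre line under the plates. Its place differs from run to run and is not measured: its centre is 6 to 18 mm from this point towards -x (away from the stop) and must be felt for. It stays put during the work.
- bottom_hole (a point): Lowest of three identical loose steel plates stacked in the fixture, 80 x 44 x 8 mm, 60 to 110 g each, with a round through hole 15 mm in diameter. This point: hole centre, half-way through the plate; axes as the fixture's. The hole is on the long centre line, 32 mm from the end facing the stop, 48 mm from the free end. Plates start 4 to 20 mm short of the stop.
- middle_hole (a point): Middle one of three identical loose steel plates stacked in the fixture, 80 x 44 x 8 mm, 60 to 110 g each, with a round through hole 15 mm in diameter. This point: hole centre, half-way through the plate; axes as the fixture's. The hole is on the long centre line, 32 mm from the end facing the stop, 48 mm from the free end. Plates start 4 to 20 mm short of the stop.
- top_hole (a point): Uppermost of three identical loose steel plates stacked in the fixture, 80 x 44 x 8 mm, 60 to 110 g each, with a round through hole 15 mm in diameter. This point: hole centre, half-way through the plate; axes as the fixture's. The hole is on the long centre line, 32 mm from the end facing the stop, 48 mm from the free end. Plates start 4 to 20 mm short of the stop.
- bottom_plate: The lowest plate; origin: centre of its underside, x towards the stop.
- middle_plate: The middle plate; origin: centre of its underside, x towards the stop.
- top_plate: The uppermost plate, its upper face 24 mm above the floor; origin: centre of its underside, x towards the stop.
- pin_stand: Grey plastic stand fixed to the table, block 50 x 50 x 40 mm on a 60 mm foot, with an upright hole in which the pin stands at the start. Origin: centre of its underside.
- pin_grip (a point): Steel headed pin, 70 mm long, about 80 g: shank 12 mm thick, 36 mm long, its end a 5 mm long cone down to a 5 mm flat tip; above it a round head 22 mm thick, 34 mm tall, to hold it by. This point: on the axis in the head, 22 mm above the head's underside, 12 mm below its top, 58 mm above the tip. z along the pin, up. At the start the head rests on the stand's top, 40 mm above the table.
- pin_tip (a point): Centre of the pin's lower tip. Fully in, with the head on the top plate, it is 12 mm below the fixture's floor (4 mm above the fixture's underside); on the floor it is 16 mm above the underside.
- pin: The pin as a whole; origin at its lower tip, z up along it.
- brass_weight: Bystander: small brass weight with a knob, 22 mm across, 30 mm tall; origin under its centre.
- pin_tin: Bystander: round tin, 67 mm across, 25 mm tall; origin under its centre.
- eraser: Bystander: eraser in a sleeve, 21 x 42 x 13 mm; origin under its centre.

How it is judged:
On the way:
1. all three plates are home against the end stop (within 2 mm), their holes lined up (x of each of bottom_hole, middle_hole, top_hole in the frame of fixture above 0.011 m), for 0.2 s.
At the end, for the whole second after the job is handed in: The pin stands upright (within 0.08 rad) and still through all three plates (its tip within 3 mm, seen from above, of each hole centre) and is down in the locating hole with its head on the top plate (tip at most 6.5 mm above the fixture's underside) (z of pin_tip in the frame of fixture below 0.0065 m and angle between pin_tip's own z axis and vertical below 0.08 rad and horizontal distance between pin_tip and bottom_hole below 0.003 m and horizontal distance between pin_tip and middle_hole below 0.003 m and horizontal distance between pin_tip and top_hole below 0.003 m and linear speed of pin below 0.01 m/s); the robot touches nothing.
It fails at once if the small brass weight is moved more than 15 mm (distance of brass_weight from where it was at the start of the episode above 0.015 m).
It fails at once if the round pin tin is moved more than 15 mm (distance of pin_tin from where it was at the start of the episode above 0.015 m).
It fails at once if the eraser is moved more than 15 mm (distance of eraser from where it was at the start of the episode above 0.015 m).
It fails at once if the pin is pressed on the fixture or on a plate with more than 30 N (contact force between pin and fixture above 30 N or contact force between pin and bottom_plate above 30 N or contact force between pin and middle_plate above 30 N or contact force between pin and top_plate above 30 N).
It fails at once if a plate is pressed on the fixture with more than 30 N (contact force between fixture and bottom_plate above 30 N or contact force between fixture and middle_plate above 30 N or contact force between fixture and top_plate above 30 N).
It also fails if it takes over 72 s, if anything falls off the work surface, if the arm or the gripper's body presses on something with over 40 N, if the wrist force passes 120 N, or if a joint passes its speed limit or range.

ROBOT

A 6-joint arm with a two-finger parallel gripper is mounted at the origin on a cart in front of the work surface, level with it; the furniture and walls round the work are solid. World frame = base frame: x ahead of the robot, y to its left, z up, the work surface at z = 0. Lengths are in m, angles in rad, forces in N, time in s.
With the tool pointing down it reaches from about 0.3 to 0.775 m from the base axis. Payload 14.6 kg.
Tool frame: the origin (TCP) lies on the centre line of the jaws, within the pads' length; the fingertips stand 17 mm ahead of it and the grasp point (between the pads) lies 2 mm behind it; z points along the fingers, x is the direction in which the jaws open and shut, and the axes are right-handed (so a half turn about z gives the same grasp; the last joint's range is limited). The gripper opens to 94 mm and grips with 3 to 60 N. Pads are 16 mm wide; open, the fingers measure 119 mm over their backs; the gripper's body (75 mm by 177 mm) begins 78 mm behind the grasp point.
Start: joints at [1.044, 0.3, 1.521, -0, 1.321, -0.067], TCP at [0.244, 0.493, 0.222] pointing down, gripper open.
Joint ranges: [-3.03, 3.03], [-0.79, 2.21], [0.23, 2.52], [-1.04, 4.18], [0, 3.07], [-2.55, 2.55]. Speed limits (rad/s): [2.22, 2.22, 2.57, 3.14, 3.14, 3.14].

INTERFACE

Orientations are given as [roll, pitch, yaw] about the fixed x, y, z axes, in that order (R = Rz(yaw) Ry(pitch) Rx(roll)).
In Python, from station import ctrl gives the robot as it stands. The module is installed in compiled form; this text tells all that it offers.
- The arm moves only by the tool drive_tool, never from a script. Its argument "increments" is a list of rows, each a list of 3 entries, a list of its own where there are three numbers: the turn, a rotation vector about the tool's x, y, z in degrees, then the shift along the tool's x, y, z in mm, then the opening, from 0 (shut) to 1 (fully open). In form: [[[ax, ay, az], [dx, dy, dz], hand], ...]. A call has 1 to 20 rows; each row shifts and turns the commanded pose from where the row before left it, along the tool's axes as they then stand; what a row does not reach is not made up. A row lasts 1/8 s, in which the tool goes at most 62.5 mm and 10.7 degrees, less where a joint would pass 70% of its speed; a pose out of reach is approached as far as the arm can. A call with a gripper value outside its range is refused whole. The fingers move at their own pace and stop on an object; "squeeze" is the grip in N (left out, the last holds). Time passes only in rows, so rows that do not move let the fingers close. It gives the time, the measured TCP pose, the force and the opening at its end, in the units of the state.
- ctrl.get_obs(): the state, without advancing time (a new reading comes with each control period).
- ctrl.camera(name): name is "side" or "top"; returns the picture (384x512x3 uint8, red, green, blue); there is no depth.
- ctrl.calibration(name): a dict with "fx", "fy", "cx", "cy" (pixels), "rvec" (rotation vector, rad) and "tvec" (3), from world to camera coordinates, as OpenCV has them. Camera axes: x right, y down, z forward; pixel columns grow to the right and rows downward; lengths in m; the calibration is good to about 2 mm. A picture is of the moment at which its call begins. calibration takes no time and is no camera call.
- ctrl.hand_in(): hands the job in, once; it reports no verdict.
The state is a dict: "time_s": time; "qpos": joint angles; "joint_vel": joint speeds; "tau": joint torques, N m; "ee_pos": TCP position; "eef_rot": TCP orientation; "force": force on the tool from outside, world axes, zero at the start; "moment": the same for the moment, N m; "grip_width": finger opening in m.
Only numpy, scipy, OpenCV 4.12 (cv2) and the standard library are available. Lean on these libraries where they do the work, as an engineer would, in place of code of your own. Each camera call takes 0.05 s, during which the arm holds its last target.

## Working session

There is one attempt and no reset: what is moved stays moved. The work goes in short steps, Python scripts to look and compute and a tool call to move; the robot and the scene stay as the last step left them, time stands still between calls to the robot, and variables do not carry over. Pictures are saved under pics/ and viewed, and the job is handed in when it is done.

Besides the shell and the picture viewer there is one more tool, called after "Emit:" as name(argument=value, ...), one argument or row to a line, values as JSON. drive_tool: Moves the arm, as the interface text tells. Its arguments: {"type":"object","properties":{"increments":{"type":"array"},"squeeze":{"type":"number"}},"required":["increments"]}

```bash
mkdir -p pics
cat > h.py <<'E'
import numpy as np, cv2
from station import ctrl
def snap(n,f,crop=None,s=1):
    im=ctrl.camera(n)[:,:,::-1].copy(); cv2.imwrite(f'pics/{f}_raw.png',im)
    if crop: x0,y0,x1,y1=crop; im=im[y0:y1,x0:x1]
    im=cv2.resize(im,None,fx=s,fy=s,interpolation=cv2.INTER_CUBIC); cv2.imwrite(f'pics/{f}.png',im)
def cal(n):
    c=ctrl.calibration(n); K=np.array([[c['fx'],0,c['cx']],[0,c['fy'],c['cy']],[0,0,1]]); R=cv2.Rodrigues(np.array(c['rvec'],float))[0]; return K,R,np.array(c['tvec'],float)
def px(n,u,v,z):
    K,R,t=cal(n); d=R.T@np.linalg.inv(K)@[u,v,1]; o=-R.T@t; return o+d*(z-o[2])/d[2]
def proj(n,P):
    K,R,t=cal(n); p=(K@(R@np.atleast_2d(P).T+t[:,None])).T; return p[:,:2]/p[:,2:]
E
python3 - <<'E'
from h import *
o=ctrl.get_obs(); print(o)
for n in('top','side'):
    snap(n,n+'0',None,1.5); K,R,t=cal(n); print(n,K[0,0],-R.T@t, R[2])
E
```

```text
{'time_s': 0.0, 'qpos': array([ 1.04438846e+00,  3.00479796e-01,  1.52160341e+00, -3.27601753e-05,
        1.32069868e+00, -6.66074644e-02]), 'joint_vel': array([ 0.00288681, -0.00027791, -0.00178432, -0.00054465,  0.00104637,
       -0.00029979]), 'tau': array([ 1.46060679e-04, -5.31794214e+01, -3.52752256e+01,  7.08879204e-02,
        2.41916638e-02, -5.03516742e-05]), 'ee_pos': array([0.24395937, 0.49265191, 0.2218721 ]), 'eef_rot': array([-3.14154516e+00,  1.18870883e-03,  1.11100408e+00]), 'force': array([-0.57578094, -0.13640734,  0.02288176]), 'moment': array([ 0.01941163, -0.02153076,  0.0005371 ]), 'grip_width': 0.09394038337571005}
top 402.9376454656735 [0.38376691 0.15147408 1.18111959] [ 0.17268307 -0.02541851 -0.98464941]
side 401.0943100712912 [ 0.3851445  -1.06351695  0.75468484] [ 0.13424189  0.86301857 -0.4870093 ]
```

View pics/top0.png

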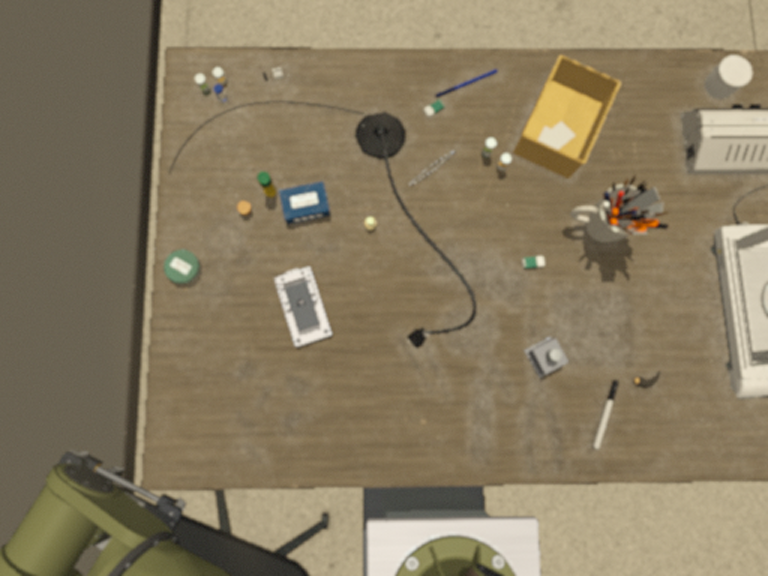

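View pics/side0.png

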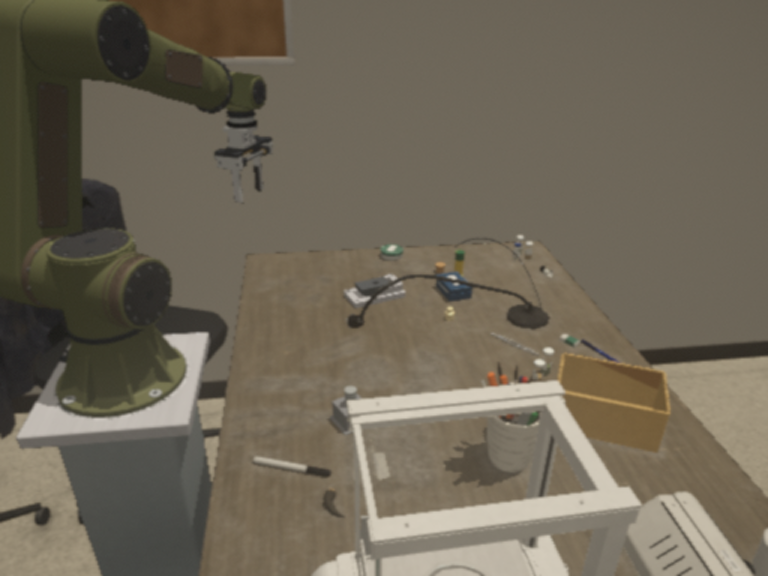

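Run:
```python
import cv2
im=cv2.imread('pics/top0_raw.png')
c=lambda x0,y0,x1,y1,s,f:cv2.imwrite(f'pics/{f}.png',cv2.resize(im[y0:y1,x0:x1],None,fx=s,fy=s,interpolation=cv2.INTER_CUBIC))
c(170,165,235,240,8,'tf'); c(340,215,390,260,10,'ts')
im=cv2.imread('pics/side0_raw.png')
c(215,170,305,225,8,'sf'); c(210,240,270,300,9,'ss')
```

```text
(no output)
```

View pics/tf.png

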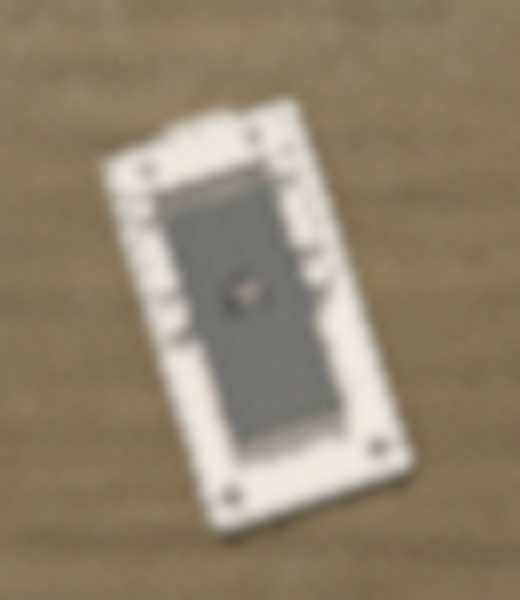

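View pics/ts.png

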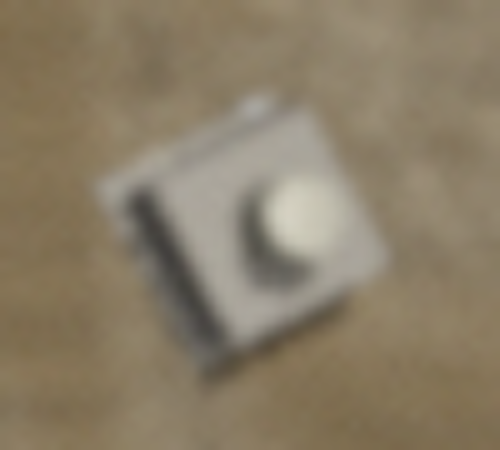

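View pics/sf.png

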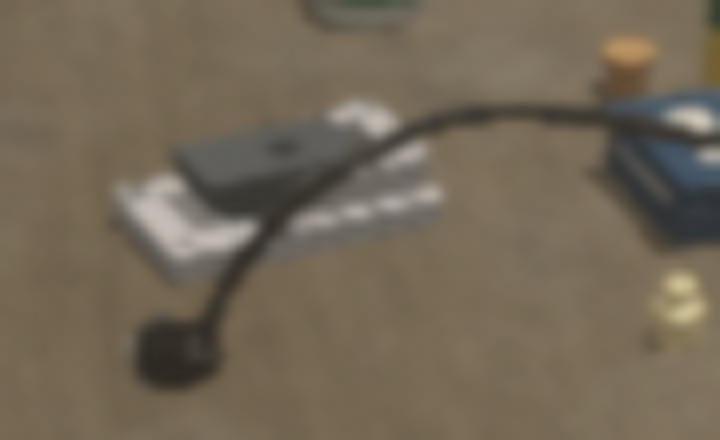

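View pics/ss.png

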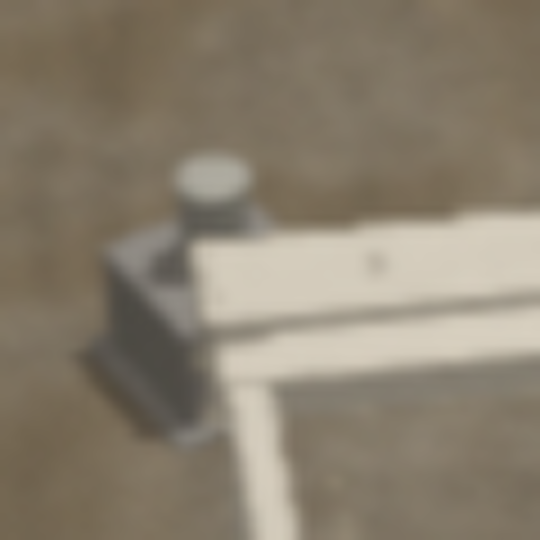

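```bash
cat > fit.py <<'E'
from h import *
from scipy.optimize import least_squares
T=lambda u,v:(170+u/8-.5+.0625,165+v/8-.5+.0625)
obs=[((-75,-36,16),T(410,462)),((-75,36,16),T(213,522)),((66,36,16),T(105,163)),((66,-36,16),T(296,102))]
def P(p,l): 
    c,s=np.cos(p[2]),np.sin(p[2]); l=np.array(l)/1000; return np.array([p[0]+c*l[0]-s*l[1],p[1]+s*l[0]+c*l[1],l[2]])
if __name__=='__main__':
    f=lambda p:np.concatenate([proj('top',P(p,l))[0]-q for l,q in obs])
    r=least_squares(f,[.4,.4,.2]); p=r.x; print(p,r.fun.round(2))
    for nm,pt,z in [('topplate free R',(342,415),.04),('free L',(233,445),.04),('hole',(245,293),.04),('stopend L',(163,213),.04),('stopend R',(270,180),.04),('stop top edge?',(160,190),.038)]:
        w=px('top',*T(*pt),z); c,s=np.cos(p[2]),np.sin(p[2]); d=w[:2]-p[:2]; print(nm,w.round(4),((c*d[0]+s*d[1])*1000).round(1),((-s*d[0]+c*d[1])*1000).round(1))
    S=lambda u,v:(340+u/10-.45,215+v/10-.45)
    print('pin',px('top',*S(302,217),.074))
    S=lambda u,v:(210+u/9-.45,240+v/9-.45)
    print('pin side',px('side',*S(213,180),.074), proj('side',px('side',*S(213,180),.074)))
    for n in ('brass',(370,224),.02),('tin',(182,267),.02),('lamp',(417,337),.1):print(n[0],px('top',n[1][0]/1.5,n[1][1]/1.5,n[2]))
    # lamp triangulation
    A=[];b=[]
    for n,u,v in (('top',417/1.5,337/1.5),('side',215+175/8,170+355/8)):
        K,R,t=cal(n);M=K@np.c_[R,t];A+= [u*M[2]-M[0],v*M[2]-M[1]]
    A=np.array(A);print('lamphead',np.linalg.lstsq(A[:,:3],-A[:,3],rcond=None))
    np.save('fix.npy',p)
    S=lambda u,v:(215+u/8-.45,170+v/8-.45)
    # side check
    for l in [(-75,-36,16),(-75,36,16),(66,-36,16),(-75,-36,0)]: 
        q=proj('side',P(p,l))[0]; print(l,((q-[214.55,169.55])*8).round(0))
E
python3 fit.py
```

```text
[0.55924333 0.28541716 0.30489056] [-0.27  0.22  0.41  0.44  0.09 -0.47 -0.23 -0.21]
topplate free R [0.5137 0.2504 0.04  ] -54.0 -19.8
free L [0.5034 0.2888 0.04  ] -52.3 20.0
hole [0.5577 0.2852 0.04  ] -1.5 0.3
stopend L [0.5869 0.3149 0.04  ] 35.3 19.8
stopend R [0.5987 0.2768 0.04  ] 35.0 -20.1
stop top edge? [0.5957 0.3164 0.038 ] 44.1 18.6
pin [ 0.45108426 -0.18579262  0.074     ]
pin side [ 0.44949428 -0.19210953  0.074     ] [[233.21666667 259.55      ]]
brass [0.7159225  0.15148412 0.02      ]
tin [0.63111401 0.51798311 0.02      ]
lamp [0.48303965 0.06873345 0.1       ]
lamphead (array([0.48533006, 0.06562529, 0.05858674]), array([0.74644759]), np.int32(3), array([570.03628723, 486.56455689, 295.17585107]))
(-75, -36, 16) [178. 252.]
(-75, 36, 16) [120. 185.]
(66, -36, 16) [448. 193.]
(-75, -36, 0) [178. 282.]
```

```bash
cat >> h.py <<'E'
from scipy.spatial.transform import Rotation as Ro
def st():
    o=ctrl.get_obs(); print('t',o['time_s'],'p',(o['ee_pos']*1000).round(1),'rpy',o['eef_rot'].round(4),'F',o['force'].round(2),'M',o['moment'].round(2),'w',round(o['grip_width']*1000,1)); return o
def fx(w):
    p=np.load('fix.npy'); c,s=np.cos(p[2]),np.sin(p[2]); d=np.array(w[:2])-p[:2]; return np.array([c*d[0]+s*d[1],-s*d[0]+c*d[1]])*1000
def fw(x,y):
    p=np.load('fix.npy'); c,s=np.cos(p[2]),np.sin(p[2]); return np.array([p[0]+(c*x-s*y)/1e3,p[1]+(s*x+c*y)/1e3])
def delta(tgt,yaw=None):
    """tool-frame turn (deg) then shift (mm, in tool axes after the turn)"""
    o=ctrl.get_obs(); R=Ro.from_euler('xyz',o['eef_rot']); y=o['eef_rot'][2] if yaw is None else yaw
    G=Ro.from_euler('xyz',[np.pi,0,y]); print('turn',np.degrees((R.inv()*G).as_rotvec()).round(2),'shift',(G.inv().apply(np.array(tgt)-o['ee_pos'])*1000).round(1))
E
python3 - <<'E'
from h import *
side=np.array([(358,318),(372,297),(385,287),(410,278),(440,276),(480,283),(505,290),(522,298),(528,310)])/1.5
for q in [(425,333),(455,328),(475,305),(465,275),(440,245),(415,215),(395,185),(387,155)]:
    best=None
    for z in np.arange(0,.5,.005):
        w=px('top',q[0]/1.5,q[1]/1.5,z); s=proj('side',w)[0]
        d=min(np.linalg.norm(side[i]+(side[i+1]-side[i])*np.clip((s-side[i])@(side[i+1]-side[i])/((side[i+1]-side[i])@(side[i+1]-side[i])),0,1)-s) for i in range(len(side)-1))
        if best is None or d<best[0]: best=(d,w.round(3))
    print(q,best)
w=fw(-72,0); print(w); delta([*w,.1],1.876)
E
```

```text
(425, 333) (np.float64(0.13788019715251004), array([0.492, 0.052, 0.08 ]))
(455, 328) (np.float64(0.05499612752203993), array([0.496, 0.003, 0.125]))
(475, 305) (np.float64(0.6047576878515042), array([ 0.528, -0.023,  0.185]))
(465, 275) (np.float64(0.4553889087166093), array([ 0.577, -0.006,  0.195]))
(440, 245) (np.float64(0.6667333711589779), array([0.632, 0.032, 0.18 ]))
(415, 215) (np.float64(0.33670041672776363), array([0.695, 0.072, 0.15 ]))
(395, 185) (np.float64(0.19228953215728228), array([0.761, 0.105, 0.12 ]))
(387, 155) (np.float64(0.07433138179206003), array([0.832, 0.118, 0.09 ]))
[0.49056398 0.26380357]
turn [-3.000e-02  6.000e-02 -4.383e+01] shift [-292.4  166.4  121.9]
```

Emit:
drive_tool(
  increments=[
    [[0, 0, -8.77], [0, 0, 0], 0],
    [[0, 0, -8.77], [0, 0, 0], 0],
    [[0, 0, -8.77], [0, 0, 0], 0],
    [[0, 0, -8.77], [0, 0, 0], 0],
    [[0, 0, -8.77], [0, 0, 0], 0],
    [[0, 0, 0], [-36.5, 20.8, 0], 0],
    [[0, 0, 0], [-36.5, 20.8, 0], 0],
    [[0, 0, 0], [-36.5, 20.8, 10], 0],
    [[0, 0, 0], [-36.5, 20.8, 20], 0],
    [[0, 0, 0], [-36.5, 20.8, 20], 0],
    [[0, 0, 0], [-36.5, 20.8, 20], 0],
    [[0, 0, 0], [-36.5, 20.8, 20], 0],
    [[0, 0, 0], [-36.5, 20.8, 20], 0],
    [[0, 0, 0], [0, 0, 0], 0],
    [[0, 0, 0], [0, 0, 0], 0],
  ],
  squeeze=10,
)

```text
time_s: 1.98
ee_pos: [0.4904, 0.2647, 0.1125]
eef_rot: [-3.141, -0.0, 1.876]
force: [0.6, 0.9, 0.1]
grip_width: 0.0008
```

Run:
```python
from h import *
o=st(); print(fx(o['ee_pos'])); delta([*fw(-72,0),.036],1.876)
snap('top','t1',(160,140,260,250),6); snap('side','s1',(200,100,310,230),5)
```

```text
t 1.975 p [490.4 264.7 112.5] rpy [-3.1413e+00 -1.0000e-04  1.8761e+00] F [0.6  0.9  0.14] M [ 0.05 -0.02 -0.01] w 0.8
[-71.94052046   0.89396078]
turn [-0.02 -0.    0.01] shift [-0.9 -0.1 76.5]
```

View pics/t1.png

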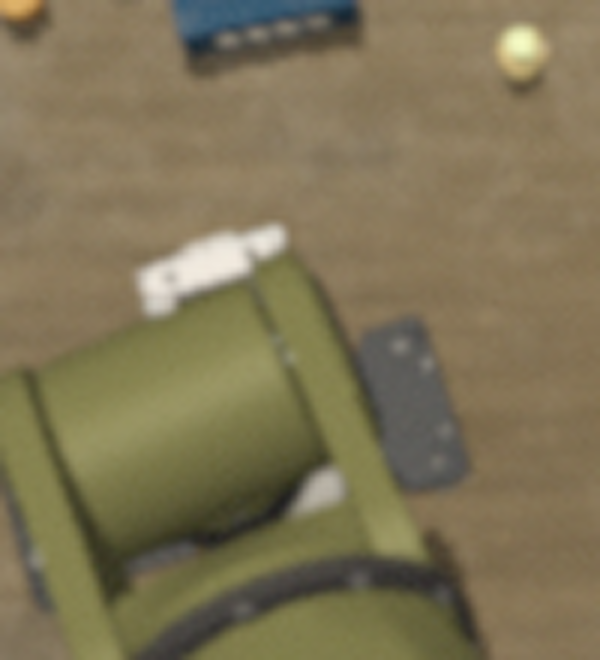

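View pics/s1.png

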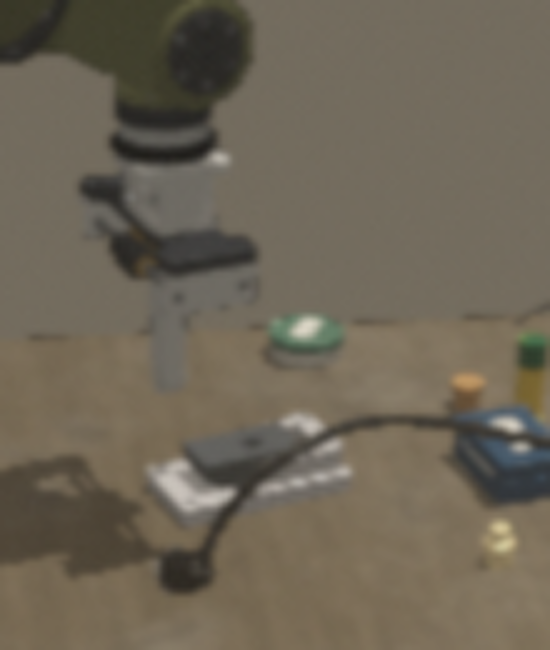

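Emit:
drive_tool(
  increments=[
    [[0, 0, 0], [0, 0, 35], 0],
    [[0, 0, 0], [0, 0, 25], 0],
    [[0, 0, 0], [0, 0, 10], 0],
    [[0, 0, 0], [0, 0, 6], 0],
    [[0, 0, 0], [0, 0, 0], 0],
    [[0, 0, 0], [0, 0, 0], 0],
  ],
)

```text
time_s: 2.82
ee_pos: [0.4909, 0.2647, 0.0372]
eef_rot: [3.14, -0.0, 1.876]
force: [-0.5, -0.6, -0.5]
grip_width: 0.0007
```

Emit:
drive_tool(
  increments=[
    [[0, 0, 0], [0, 3, 1], 0],
    [[0, 0, 0], [0, 3, 0], 0],
    [[0, 0, 0], [0, 2, 0], 0],
    [[0, 0, 0], [0, 2, 0], 0],
    [[0, 0, 0], [0, 2, 0], 0],
    [[0, 0, 0], [0, 2, 0], 0],
    [[0, 0, 0], [0, 2, 0], 0],
    [[0, 0, 0], [0, 2, 0], 0],
    [[0, 0, 0], [0, 0, 0], 0],
  ],
)

```text
time_s: 3.95
ee_pos: [0.508, 0.2699, 0.0354]
eef_rot: [3.141, 0.0, 1.876]
force: [-0.5, -0.5, 0.2]
grip_width: 0.0001
```

Run:
```python
from h import *
o=st(); print(fx(o['ee_pos']))
snap('side','s2',(200,130,290,230),6)
```

```text
t 3.95 p [508.  269.9  35.4] rpy [3.1412 0.     1.8763] F [-0.51 -0.5   0.25] M [0.11 0.03 0.01] w 0.1
[-53.54534487   0.58732248]
```

View pics/s2.png

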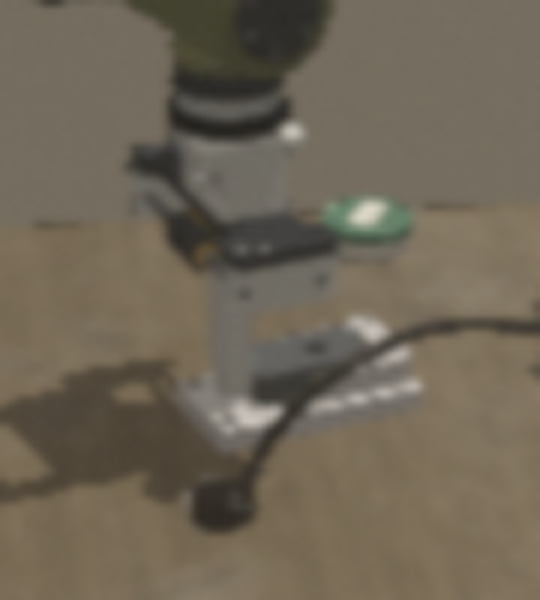

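Emit:
drive_tool(
  increments=[
    [[0, 0, 0], [0, 1, 0], 0],
    [[0, 0, 0], [0, 1, 0], 0],
    [[0, 0, 0], [0, 1, 0], 0],
    [[0, 0, 0], [0, 1, 0], 0],
    [[0, 0, 0], [0, 1, 0], 0],
    [[0, 0, 0], [0, 1, 0], 0],
  ],
)

```text
time_s: 4.75
ee_pos: [0.5135, 0.2717, 0.0354]
eef_rot: [-3.142, 0.0, 1.876]
force: [-1.2, -0.7, 1.6]
grip_width: 0.0005
```

Emit:
drive_tool(
  increments=[
    [[0, 0, 0], [0, 0.5, 0], 0],
    [[0, 0, 0], [0, 0.5, 0], 0],
  ],
)

```text
time_s: 5.0
ee_pos: [0.5141, 0.2718, 0.0354]
eef_rot: [-3.141, 0.0, 1.876]
force: [-7.9, -3.0, 5.6]
grip_width: 0.0004
```

Emit:
drive_tool(
  increments=[
    [[0, 0, 0], [0, 0.5, 0], 0],
    [[0, 0, 0], [0, 0.5, 0], 0],
  ],
)

```text
time_s: 5.25
ee_pos: [0.5142, 0.2719, 0.0354]
eef_rot: [-3.138, 0.0, 1.876]
force: [-14.5, -5.3, 11.0]
grip_width: 0.0005
```

Emit:
drive_tool(
  increments=[
    [[0, 0, 0], [0, -1, 0], 0],
    [[0, 0, 0], [0, 0, 0], 0],
  ],
)

```text
time_s: 5.5
ee_pos: [0.5141, 0.2718, 0.0354]
eef_rot: [-3.141, 0.0, 1.876]
force: [-6.4, -3.5, 3.9]
grip_width: 0.0005
```

Run:
```python
from h import *
o=st(); print(fx(o['ee_pos']))
snap('side','s3',(220,170,290,220),10)
```

```text
t 5.5 p [514.1 271.8  35.4] rpy [-3.1406e+00  1.0000e-04  1.8764e+00] F [-6.44 -3.47  3.89] M [-0.32  1.01  0.07] w 0.5
[-47.13992597   0.60143861]
```

View pics/s3.png

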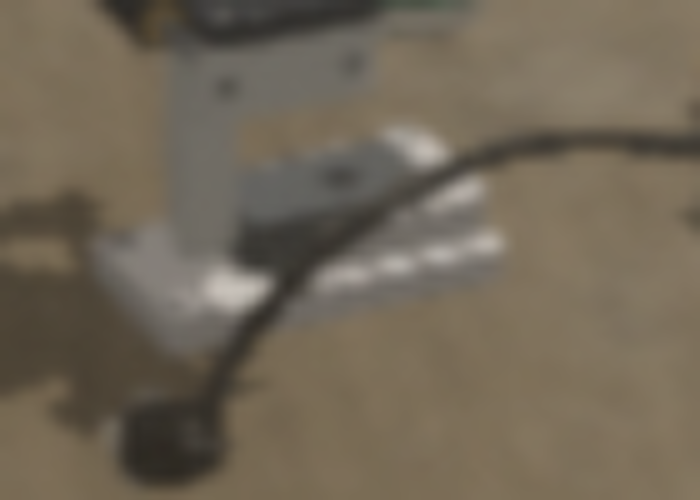

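Emit:
drive_tool(
  increments=[
    [[0, 0, 0], [0, -3, 0], 0],
    [[0, 0, 0], [0, -3, 0], 0],
    [[0, 0, 0], [0, 0, -30], 0.5],
    [[0, 0, 0], [0, 0, -40], 0.5],
    [[0, 0, 0], [0, 0, -50], 0.8],
    [[0, 0, 0], [0, -20, -55], 1],
    [[0, 0, 0], [0, -40, -50], 1],
    [[0, 0, 0], [-40, -40, -30], 1],
    [[0, 0, 0], [-50, -35, 0], 1],
    [[0, 0, 0], [-50, -15, 0], 1],
    [[0, 0, 0], [-50, 0, 0], 1],
    [[0, 0, 0], [-50, 0, 0], 1],
  ],
)

```text
time_s: 7.05
ee_pos: [0.4395, -0.004, 0.289]
eef_rot: [3.14, 0.001, 1.876]
force: [0.4, 1.1, 0.3]
grip_width: 0.0937
```

Run:
```python
from h import *
o=st(); print(fx(o['ee_pos']))
snap('side','s4',(220,170,290,220),10)
snap('top','t4',(170,165,235,240),8)
```

```text
t 7.05 p [439.5  -4.  289. ] rpy [3.1401e+00 6.0000e-04 1.8763e+00] F [0.36 1.1  0.35] M [ 0.08 -0.01 -0.01] w 93.7
[-201.08903045 -240.13458274]
```

View pics/t4.png

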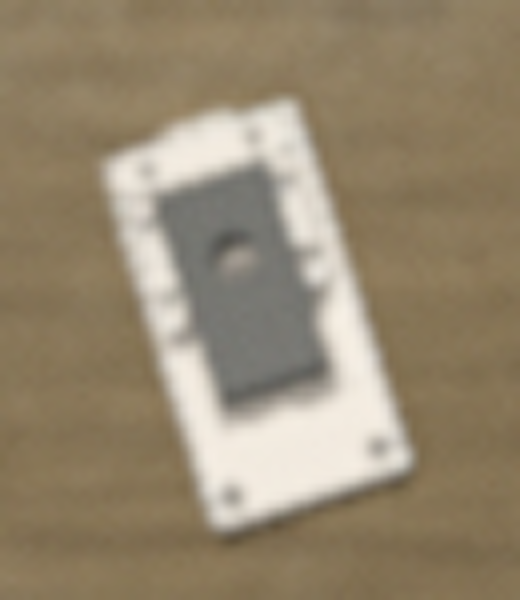

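View pics/s4.png

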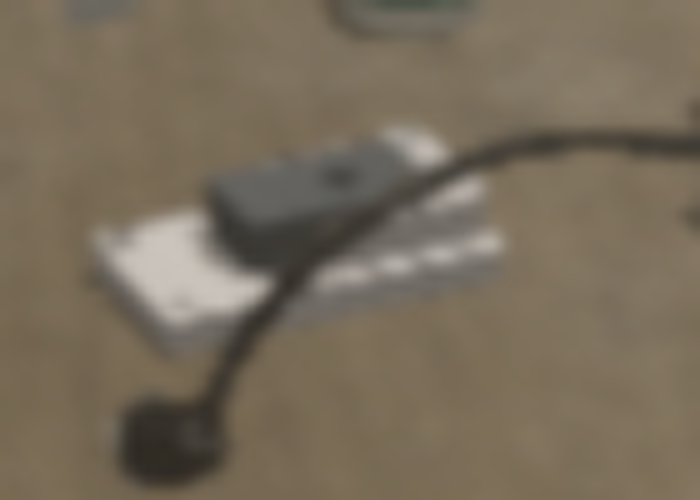

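Run:
```python
from h import *
from fit import T
for nm,pt,z in [('hole',(234,251),.04),('free L',(222,402),.04),('free R',(326,373),.04),('stop L',(158,197),.04),('stop R',(262,165),.04)]:
    w=px('top',*T(*pt),z); print(nm,w.round(4),fx(w).round(1))
print(fw(13,0))
# own camera check: where does camera put the gripper? none
delta([.451,-.187,.15],0.305)
```

```text
hole [0.573  0.2893 0.04  ] [14.3 -0.4]
free L [0.5187 0.2928 0.04  ] [-36.4  19.3]
free R [0.5287 0.2561 0.04  ] [-37.9 -18.8]
stop L [0.5928 0.3167 0.04  ] [41.4 19.8]
stop R [0.6042 0.2797 0.04  ] [ 41.2 -18.9]
[0.57164376 0.28931961]
turn [4.00e-02 2.00e-02 8.98e+01] shift [-44.  176.3 138.4]
```

Run:
```python
from h import *
S=lambda u,v:(340+u/10-.45,215+v/10-.45)
for c in [(150,178),(310,105),(390,262),(228,345)]: print(px('top',*S(*c),.04).round(4))
print(np.mean([px('top',*S(*c),.04) for c in [(150,178),(310,105),(390,262),(228,345)]],0))
for q in [(.451,-.186,.074),(.451,-.186,.04),(.451,-.19,.074)]: print((proj('side',q)-[209.55,239.55])*9, (proj('top',q)-[339.55,214.55])*10)
im=cv2.imread('pics/side0_raw.png')
```

```text
[ 0.4646 -0.1533  0.04  ]
[ 0.4849 -0.2004  0.04  ]
[ 0.4402 -0.2205  0.04  ]
[ 0.4174 -0.1729  0.04  ]
[ 0.45178972 -0.18678482  0.04      ]
[[216.19583695 167.2077257 ]] [[302.76530627 217.29932578]]
[[218.01869153 255.28664719]] [[266.96296154 224.9744978 ]]
[[217.35380682 175.31606639]] [[317.17197776 217.15129658]]
```

Emit:
drive_tool(
  increments=[
    [[0, 0, 9.98], [0, 0, 0], 1],
    [[0, 0, 9.98], [0, 0, 0], 1],
    [[0, 0, 9.98], [0, 0, 0], 1],
    [[0, 0, 9.98], [0, 0, 0], 1],
    [[0, 0, 9.98], [0, 0, 0], 1],
    [[0, 0, 9.98], [0, 0, 0], 1],
    [[0, 0, 9.98], [0, 0, 0], 1],
    [[0, 0, 9.98], [0, 0, 0], 1],
    [[0, 0, 9.98], [0, 0, 0], 1],
    [[0, 0, 0], [-11, 44, 15], 1],
    [[0, 0, 0], [-11, 44, 40], 1],
    [[0, 0, 0], [-11, 44, 43], 1],
    [[0, 0, 0], [-11, 44, 40], 1],
    [[0, 0, 0], [0, 0, 0], 1],
    [[0, 0, 0], [0, 0, 0], 1],
  ],
)

```text
time_s: 9.02
ee_pos: [0.4513, -0.1827, 0.1513]
eef_rot: [3.141, -0.001, 0.309]
force: [0.1, 0.9, 0.3]
grip_width: 0.094
```

Run:
```python
from h import *
o=st(); delta([.451,-.187,.060],0.305)
snap('side','s5',(190,180,290,300),5)
```

```text
t 9.025 p [ 451.3 -182.7  151.3] rpy [ 3.1411e+00 -8.0000e-04  3.0870e-01] F [0.09 0.94 0.29] M [-0.11 -0.    0.03] w 94.0
turn [ 0.03 -0.04  0.21] shift [-1.6  4.  91.3]
```

View pics/s5.png

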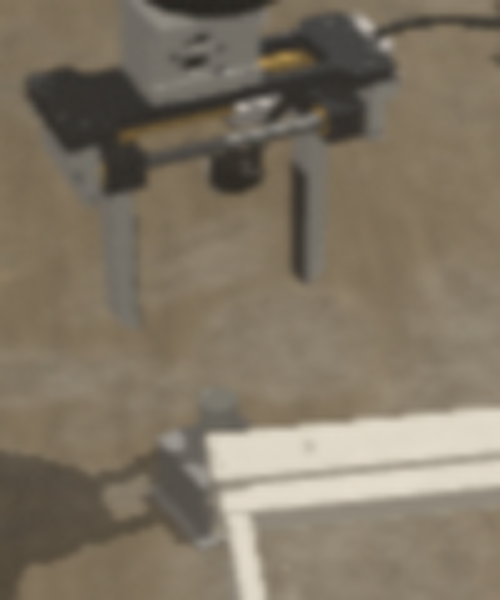

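Emit:
drive_tool(
  increments=[
    [[0, 0, 0], [0, 0, 30], 1],
    [[0, 0, 0], [0, 0, 20], 1],
    [[0, 0, 0], [0, 0, 0], 1],
    [[0, 0, 0], [0, 0, 0], 1],
  ],
)

```text
time_s: 9.57
ee_pos: [0.4517, -0.1831, 0.1021]
eef_rot: [3.14, -0.002, 0.31]
force: [-0.3, -1.0, 0.3]
grip_width: 0.0938
```

Run:
```python
from h import *
o=st(); delta([.451,-.187,.060],0.305)
```

```text
t 9.575 p [ 451.7 -183.1  102.1] rpy [ 3.1401e+00 -1.6000e-03  3.0950e-01] F [-0.27 -1.03  0.26] M [-0.03  0.02 -0.03] w 93.8
turn [ 0.09 -0.09  0.26] shift [-1.8  3.5 42.1]
```

Emit:
drive_tool(
  increments=[
    [[0.09, -0.09, 0.26], [-1.8, 3.5, 15], 1],
    [[0, 0, 0], [0, 0, 15], 1],
    [[0, 0, 0], [0, 0, 10], 1],
    [[0, 0, 0], [0, 0, 2], 1],
    [[0, 0, 0], [0, 0, 0], 1],
    [[0, 0, 0], [0, 0, 0], 1],
  ],
)

```text
time_s: 10.32
ee_pos: [0.4504, -0.1873, 0.0589]
eef_rot: [-3.14, 0.001, 0.304]
force: [-0.2, 0.8, -0.8]
grip_width: 0.094
```

Run:
```python
from h import *
o=st(); delta([.451,-.187,.060],0.305)
snap('side','s6',(190,200,270,290),7)
snap('top','t6',(330,190,400,260),8)
```

```text
t 10.325 p [ 450.4 -187.3   58.9] rpy [-3.1405e+00  1.1000e-03  3.0410e-01] F [-0.16  0.76 -0.78] M [-0.07  0.05  0.04] w 94.0
turn [-0.06  0.07 -0.05] shift [ 0.6 -0.2 -1.1]
```

View pics/s6.png

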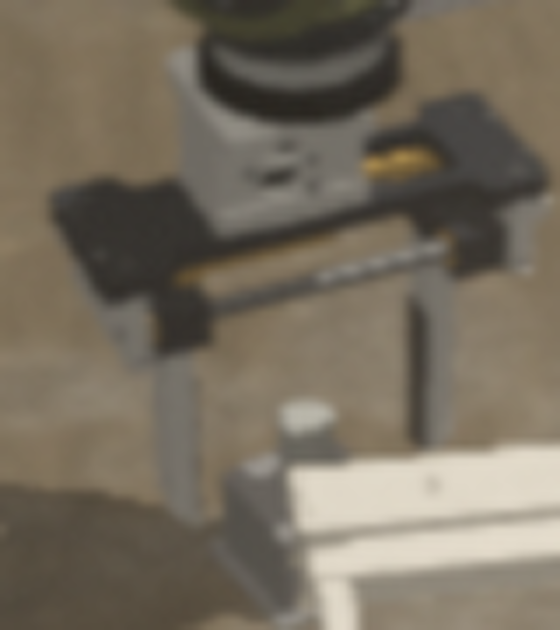

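Emit:
drive_tool(
  increments=[
    [[0, 0, 0], [0.5, 0, -1.3], 0.35],
    [[0, 0, 0], [0, 0, 0], 0.3],
    [[0, 0, 0], [0, 0, 0], 0.15],
    [[0, 0, 0], [0, 0, 0], 0.15],
    [[0, 0, 0], [0, 0, 0], 0.15],
    [[0, 0, 0], [0, 0, 0], 0.15],
  ],
  squeeze=8,
)

```text
time_s: 11.18
ee_pos: [0.4507, -0.1871, 0.0598]
eef_rot: [-3.14, 0.002, 0.304]
force: [-0.5, 0.8, 0.3]
grip_width: 0.0373
```

Emit:
drive_tool(
  increments=[
    [[0, 0, 0], [0, 0, 0], 0],
    [[0, 0, 0], [0, 0, 0], 0],
    [[0, 0, 0], [0, 0, 0], 0],
    [[0, 0, 0], [0, 0, 0], 0],
  ],
)

```text
time_s: 11.68
ee_pos: [0.4507, -0.1871, 0.0598]
eef_rot: [-3.14, 0.002, 0.304]
force: [-1.0, 0.5, 0.2]
grip_width: 0.022
```

Run:
```python
from h import *
o=st()
snap('side','s7',(190,200,270,290),7)
```

```text
t 11.675 p [ 450.7 -187.1   59.8] rpy [-3.140e+00  1.700e-03  3.041e-01] F [-0.98  0.54  0.18] M [-0.04  0.06 -0.  ] w 22.0
```

View pics/s7.png

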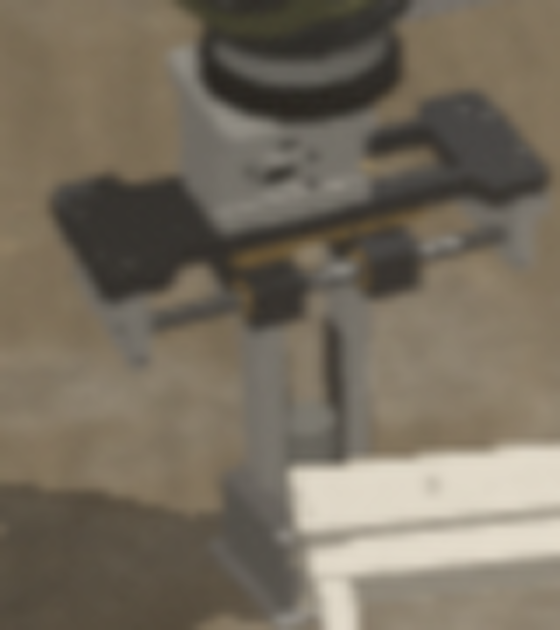

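Emit:
drive_tool(
  increments=[
    [[0, 0, 0], [0, 0, 0], 0],
    [[0, 0, 0], [0, 0, -3], 0],
    [[0, 0, 0], [0, 0, -8], 0],
    [[0, 0, 0], [0, 0, -15], 0],
    [[0, 0, 0], [0, 0, -25], 0],
    [[0, 0, 0], [0, 0, -35], 0],
    [[0, 0, 0], [0, 0, -40], 0],
    [[0, 0, 0], [0, 0, -40], 0],
    [[0, 0, 0], [0, 0, -40], 0],
    [[0, 0, 0], [0, 0, -40], 0],
    [[0, 0, 0], [0, 0, -24], 0],
    [[0, 0, 0], [0, 0, 0], 0],
  ],
  squeeze=30,
)

```text
time_s: 13.22
ee_pos: [0.4514, -0.1874, 0.3319]
eef_rot: [3.141, -0.001, 0.304]
force: [0.3, -0.1, -0.9]
grip_width: 0.0213
```

Run:
```python
from h import *
o=st(); delta([*fw(13,0),.33],0.305)
snap('side','s8',(170,120,300,260),5)
```

```text
t 13.225 p [ 451.4 -187.4  331.9] rpy [ 3.1405e+00 -1.1000e-03  3.0420e-01] F [ 0.34 -0.07 -0.92] M [-0.02 -0.01  0.03] w 21.3
turn [ 0.06 -0.06 -0.05] shift [ 257.9 -418.6    1.9]
```

View pics/s8.png

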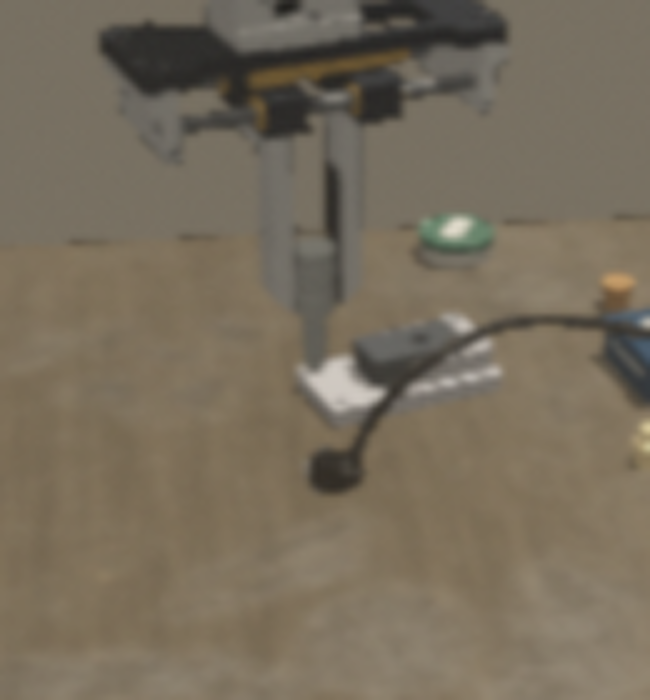

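Emit:
drive_tool(
  increments=[
    [[0, 0, 0], [12, -20, 0], 0],
    [[0, 0, 0], [22, -36, 0], 0],
    [[0, 0, 0], [26, -42, 0], 0],
    [[0, 0, 0], [26, -42, 0], 0],
    [[0, 0, 0], [26, -42, 0], 0],
    [[0, 0, 0], [26, -42, 0], 0],
    [[0, 0, 0], [26, -42, 0], 0],
    [[0, 0, 0], [26, -42, 0], 0],
    [[0, 0, 0], [26, -42, 0], 0],
    [[0, 0, 0], [22, -36, 30], 0],
    [[0, 0, 0], [20, -32, 50], 0],
    [[0, 0, 0], [0, 0, 50], 0],
    [[0, 0, 0], [0, 0, 40], 0],
    [[0, 0, 0], [0, 0, 0], 0],
    [[0, 0, 0], [0, 0, 0], 0],
    [[0, 0, 0], [0, 0, 0], 0],
  ],
)

```text
time_s: 15.28
ee_pos: [0.5725, 0.2889, 0.1622]
eef_rot: [-3.14, -0.001, 0.304]
force: [0.4, -0.0, -0.9]
grip_width: 0.0214
```

Run:
```python
from h import *
o=st(); delta([*fw(13,0),.12],0.305)
p=o['ee_pos']
print('pred tip',proj('side',p-[0,0,.0558]),'headtop',proj('side',p+[0,0,.0142]),'hole',proj('side',[*fw(13,0),.04]))
snap('side','s9',(225,140,295,220),8)
snap('top','t9',(160,150,260,250),6)
```

```text
t 15.275 p [572.5 288.9 162.2] rpy [-3.1397e+00 -1.2000e-03  3.0400e-01] F [ 0.39 -0.04 -0.85] M [-0.06  0.07 -0.03] w 21.4
turn [-0.11 -0.07 -0.06] shift [-0.7 -0.6 42.2]
pred tip [[254.59377873 171.13079804]] headtop [[254.76476769 153.88790962]] hole [[254.21241109 186.74221143]]
```

View pics/s9.png

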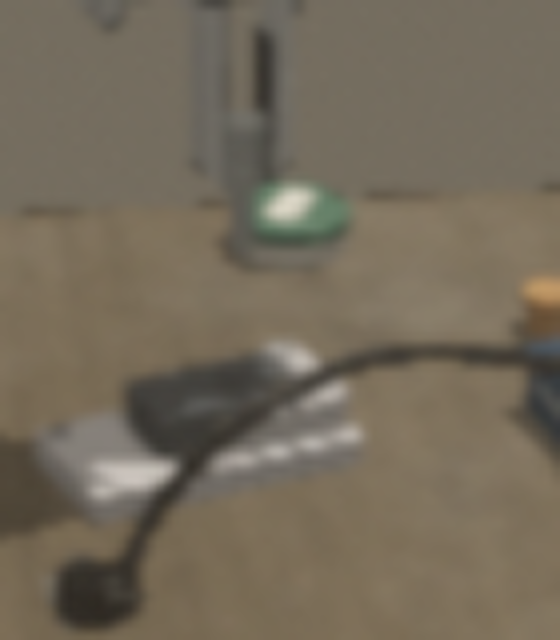

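View pics/t9.png

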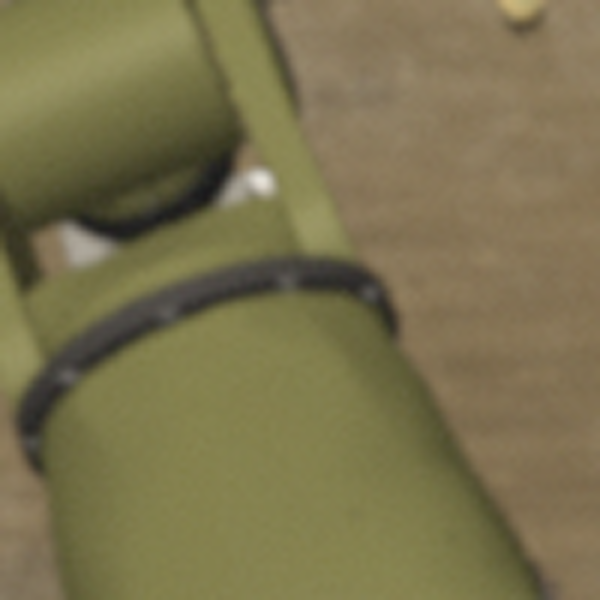

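Emit:
drive_tool(
  increments=[
    [[-0.1, -0.07, -0.05], [-0.7, -0.6, 20], 0],
    [[0, 0, 0], [0, 0, 25], 0],
    [[0, 0, 0], [0, 0, 15], 0],
    [[0, 0, 0], [0, 0, 0], 0],
    [[0, 0, 0], [0, 0, 0], 0],
    [[0, 0, 0], [0, 0, 0], 0],
  ],
)

```text
time_s: 16.12
ee_pos: [0.5713, 0.2893, 0.1011]
eef_rot: [3.142, 0.001, 0.305]
force: [0.1, -0.4, -1.2]
grip_width: 0.0215
```

Run:
```python
from h import *
o=st(); delta([*fw(13,0),.12],0.305)
p=o['ee_pos']
print('pred tip',proj('side',p-[0,0,.0558]),'headtop',proj('side',p+[0,0,.0142]),'hole',proj('side',[*fw(13,0),.04]))
snap('side','s10',(230,160,280,205),14)
```

```text
t 16.125 p [571.3 289.3 101.1] rpy [3.1415e+00 1.4000e-03 3.0500e-01] F [ 0.12 -0.37 -1.23] M [-0.06  0.06  0.05] w 21.5
turn [ 0.    0.08 -0.  ] shift [  0.4   0.1 -18.9]
pred tip [[254.12610549 185.52812883]] headtop [[254.2830988  168.95386443]] hole [[254.21241109 186.74221143]]
```

View pics/s10.png

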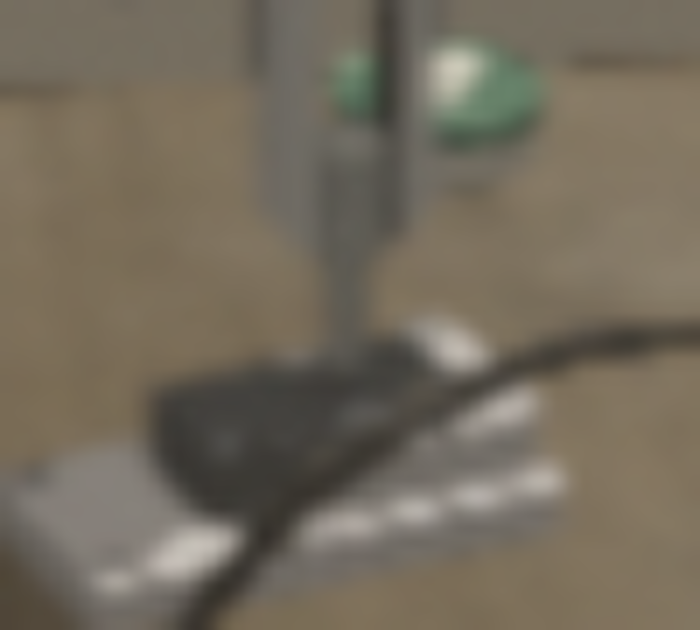

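Emit:
drive_tool(
  increments=[
    [[0, 0, 0], [0, 0, 2], 0],
    [[0, 0, 0], [0, 0, 1.5], 0],
    [[0, 0, 0], [0, 0, 1], 0],
    [[0, 0, 0], [0, 0, 1], 0],
    [[0, 0, 0], [0, 0, 0.5], 0],
  ],
)

```text
time_s: 16.8
ee_pos: [0.5709, 0.2891, 0.0941]
eef_rot: [3.141, 0.003, 0.305]
force: [0.5, 0.1, -1.3]
grip_width: 0.0214
```

Emit:
drive_tool(
  increments=[
    [[0, 0, 0], [0, 0, 0.5], 0],
    [[0, 0, 0], [0, 0, 0.5], 0],
    [[0, 0, 0], [0, 0, 0.5], 0],
    [[0, 0, 0], [0, 0, 0.5], 0],
  ],
)

```text
time_s: 17.3
ee_pos: [0.5709, 0.2891, 0.0922]
eef_rot: [3.141, 0.003, 0.305]
force: [-0.1, -1.1, -0.4]
grip_width: 0.0216
```

Emit:
drive_tool(
  increments=[
    [[0, 0, 0], [0, 0, 1], 0],
    [[0, 0, 0], [0, 0, 1], 0],
    [[0, 0, 0], [0, 0, 1], 0],
    [[0, 0, 0], [0, 0, 1], 0],
  ],
)

```text
time_s: 17.8
ee_pos: [0.5707, 0.2891, 0.0881]
eef_rot: [3.141, 0.003, 0.305]
force: [-1.1, -0.7, 0.3]
grip_width: 0.0217
```

Emit:
drive_tool(
  increments=[
    [[0, 0, 0], [0, 0, 1], 0],
    [[0, 0, 0], [0, 0, 1], 0],
    [[0, 0, 0], [0, 0, 1], 0],
    [[0, 0, 0], [0, 0, 1], 0],
  ],
)

```text
time_s: 18.3
ee_pos: [0.5708, 0.2891, 0.0841]
eef_rot: [3.141, 0.003, 0.305]
force: [-1.9, -0.3, -0.7]
grip_width: 0.021
```

Emit:
drive_tool(
  increments=[
    [[0, 0, 0], [0, 0, 1], 0],
    [[0, 0, 0], [0, 0, 1], 0],
    [[0, 0, 0], [0, 0, 1], 0],
    [[0, 0, 0], [0, 0, 1], 0],
  ],
)

```text
time_s: 18.8
ee_pos: [0.5708, 0.2891, 0.0801]
eef_rot: [3.141, 0.003, 0.305]
force: [-2.5, -0.2, 0.6]
grip_width: 0.0216
```

Emit:
drive_tool(
  increments=[
    [[0, 0, 0], [0, 0, 1], 0],
    [[0, 0, 0], [0, 0, 1], 0],
    [[0, 0, 0], [0, 0, 1], 0],
    [[0, 0, 0], [0, 0, 0.5], 0],
  ],
)

```text
time_s: 19.3
ee_pos: [0.5708, 0.2891, 0.0766]
eef_rot: [3.141, 0.003, 0.305]
force: [-2.9, 0.6, 0.6]
grip_width: 0.0215
```

Emit:
drive_tool(
  increments=[
    [[0, 0, 0], [-0.5, 0, 1], 0],
    [[0, 0, 0], [-0.5, 0, 1], 0],
    [[0, 0, 0], [0, 0, 0.5], 0],
    [[0, 0, 0], [0, 0, 0.5], 0],
  ],
)

```text
time_s: 19.8
ee_pos: [0.57, 0.2888, 0.0737]
eef_rot: [3.141, 0.003, 0.305]
force: [-0.3, -0.2, -2.1]
grip_width: 0.021
```

Emit:
drive_tool(
  increments=[
    [[0, 0, 0], [0, 0, 0.5], 0],
    [[0, 0, 0], [0, 0, 0.3], 0],
  ],
)

```text
time_s: 20.05
ee_pos: [0.5699, 0.2888, 0.0729]
eef_rot: [3.141, 0.003, 0.305]
force: [0.5, -0.6, -0.5]
grip_width: 0.0217
```

Emit:
drive_tool(
  increments=[
    [[0, 0, 0], [0, 0, 0.3], 0],
    [[0, 0, 0], [0, 0, 0.2], 0],
  ],
)

```text
time_s: 20.3
ee_pos: [0.5699, 0.2888, 0.0724]
eef_rot: [3.141, 0.003, 0.305]
force: [-0.1, 0.7, -1.8]
grip_width: 0.0216
```

Emit:
drive_tool(
  increments=[
    [[0, 0, 0], [0, 0, 0.3], 0],
    [[0, 0, 0], [0, 0, 0.3], 0],
  ],
)

```text
time_s: 20.55
ee_pos: [0.5699, 0.2888, 0.0718]
eef_rot: [3.141, 0.003, 0.305]
force: [-0.4, 0.0, -1.4]
grip_width: 0.0217
```

Emit:
drive_tool(
  increments=[
    [[0, 0, 0], [0, 0, 0.2], 0],
    [[0, 0, 0], [0, 0, 0.2], 0],
  ],
)

```text
time_s: 20.8
ee_pos: [0.5699, 0.2888, 0.0714]
eef_rot: [3.141, 0.003, 0.305]
force: [-0.4, -0.5, -0.4]
grip_width: 0.0216
```

Emit:
drive_tool(
  increments=[
    [[0, 0, 0], [0, 0, 0.2], 0],
    [[0, 0, 0], [0, 0, 0.2], 0],
  ],
)

```text
time_s: 21.05
ee_pos: [0.5699, 0.2888, 0.0713]
eef_rot: [3.141, 0.003, 0.305]
force: [-1.5, 0.1, 2.7]
grip_width: 0.0216
```

Emit:
drive_tool(
  increments=[
    [[0, 0, 0], [0, 0, 0.2], 0],
    [[0, 0, 0], [0, 0, 0.2], 0],
  ],
)

```text
time_s: 21.3
ee_pos: [0.57, 0.2889, 0.0711]
eef_rot: [3.141, 0.002, 0.305]
force: [-2.6, -0.4, 6.9]
grip_width: 0.0213
```

Emit:
drive_tool(
  increments=[
    [[0, 0, 0], [-0.5, 0, -0.1], 0],
    [[0, 0, 0], [-0.5, 0, 0], 0],
    [[0, 0, 0], [-0.5, 0, 0], 0],
    [[0, 0, 0], [-0.5, 0, 0], 0],
  ],
)

```text
time_s: 21.8
ee_pos: [0.5682, 0.2883, 0.071]
eef_rot: [3.141, 0.002, 0.305]
force: [2.8, 1.2, 4.4]
grip_width: 0.0215
```

Emit:
drive_tool(
  increments=[
    [[0, 0, 0], [-0.5, 0, 0], 0],
    [[0, 0, 0], [-0.5, 0, 0], 0],
  ],
)

```text
time_s: 22.05
ee_pos: [0.5668, 0.2879, 0.0705]
eef_rot: [3.141, 0.003, 0.305]
force: [2.3, 1.3, 0.8]
grip_width: 0.0214
```

Emit:
drive_tool(
  increments=[
    [[0, 0, 0], [-0.5, 0, 0], 0],
    [[0, 0, 0], [-0.5, 0, 0], 0],
  ],
)

```text
time_s: 22.3
ee_pos: [0.5657, 0.2875, 0.0702]
eef_rot: [3.141, 0.004, 0.305]
force: [1.5, 2.8, 0.2]
grip_width: 0.0212
```

Emit:
drive_tool(
  increments=[
    [[0, 0, 0], [-0.5, 0, 0.3], 0],
    [[0, 0, 0], [0, 0, 0.3], 0],
  ],
)

```text
time_s: 22.55
ee_pos: [0.5654, 0.2874, 0.07]
eef_rot: [3.141, 0.003, 0.305]
force: [0.9, 1.0, 0.2]
grip_width: 0.0213
```

Emit:
drive_tool(
  increments=[
    [[0, 0, 0], [-0.5, 0, 0.3], 0],
    [[0, 0, 0], [0, 0, 0.3], 0],
  ],
)

```text
time_s: 22.8
ee_pos: [0.5652, 0.2873, 0.0696]
eef_rot: [3.141, 0.002, 0.305]
force: [3.6, 1.9, 1.7]
grip_width: 0.0214
```

Emit:
drive_tool(
  increments=[
    [[0, 0, 0], [-0.5, 0, 0.3], 0],
    [[0, 0, 0], [0, 0, 0.3], 0],
  ],
)

```text
time_s: 23.05
ee_pos: [0.5646, 0.2872, 0.0689]
eef_rot: [3.141, 0.003, 0.305]
force: [2.7, 1.3, 1.0]
grip_width: 0.0212
```

Emit:
drive_tool(
  increments=[
    [[0, 0, 0], [-0.5, 0, 0.5], 0],
    [[0, 0, 0], [0, 0, 0.5], 0],
  ],
)

```text
time_s: 23.3
ee_pos: [0.5641, 0.287, 0.0679]
eef_rot: [3.141, 0.003, 0.305]
force: [3.5, 1.2, 1.9]
grip_width: 0.0214
```

Emit:
drive_tool(
  increments=[
    [[0, 0, 0], [-0.5, 0, 0.5], 0],
    [[0, 0, 0], [0, 0, 0.5], 0],
  ],
)

```text
time_s: 23.55
ee_pos: [0.5636, 0.2868, 0.0669]
eef_rot: [3.141, 0.003, 0.305]
force: [2.5, 2.5, 0.6]
grip_width: 0.0214
```

Emit:
drive_tool(
  increments=[
    [[0, 0, 0], [-0.5, 0, 0.5], 0],
    [[0, 0, 0], [0, 0, 0.5], 0],
  ],
)

```text
time_s: 23.8
ee_pos: [0.5631, 0.2867, 0.0659]
eef_rot: [3.141, 0.003, 0.305]
force: [3.5, 2.8, 1.0]
grip_width: 0.0215
```

Emit:
drive_tool(
  increments=[
    [[0, 0, 0], [0, 0, 0.5], 0],
    [[0, 0, 0], [0, 0, 0.5], 0],
  ],
)

```text
time_s: 24.05
ee_pos: [0.5631, 0.2867, 0.0649]
eef_rot: [3.141, 0.003, 0.305]
force: [1.9, 2.0, 1.0]
grip_width: 0.0214
```

Emit:
drive_tool(
  increments=[
    [[0, 0, 0], [0, 0, 0.5], 0],
    [[0, 0, 0], [0, 0, 0.5], 0],
  ],
)

```text
time_s: 24.3
ee_pos: [0.5631, 0.2867, 0.0639]
eef_rot: [3.141, 0.003, 0.305]
force: [3.7, 3.5, 2.1]
grip_width: 0.0216
```

Emit:
drive_tool(
  increments=[
    [[0, 0, 0], [0, 0, 0.5], 0],
    [[0, 0, 0], [0, 0, 0.5], 0],
  ],
)

```text
time_s: 24.55
ee_pos: [0.5631, 0.2867, 0.0629]
eef_rot: [3.141, 0.003, 0.305]
force: [2.6, 2.1, 1.3]
grip_width: 0.0216
```

Emit:
drive_tool(
  increments=[
    [[0, 0, 0], [0, 0, 0.5], 0],
    [[0, 0, 0], [0, 0, 0.5], 0],
  ],
)

```text
time_s: 24.8
ee_pos: [0.5631, 0.2867, 0.0619]
eef_rot: [3.141, 0.003, 0.305]
force: [1.3, 1.6, 1.6]
grip_width: 0.0216
```

Emit:
drive_tool(
  increments=[
    [[0, 0, 0], [0, 0, 0.5], 0],
    [[0, 0, 0], [0, 0, 0.5], 0],
  ],
)

```text
time_s: 25.05
ee_pos: [0.5631, 0.2867, 0.0609]
eef_rot: [3.141, 0.003, 0.305]
force: [2.5, 1.8, 0.2]
grip_width: 0.0213
```

Emit:
drive_tool(
  increments=[
    [[0, 0, 0], [0, 0, 0.5], 0],
    [[0, 0, 0], [0, 0, 0.5], 0],
  ],
)

```text
time_s: 25.3
ee_pos: [0.5631, 0.2867, 0.0599]
eef_rot: [3.141, 0.003, 0.305]
force: [3.1, 2.7, 0.9]
grip_width: 0.0216
```

Emit:
drive_tool(
  increments=[
    [[0, 0, 0], [0, 0, 0.4], 0],
    [[0, 0, 0], [0, 0, 0.2], 0],
  ],
)

```text
time_s: 25.55
ee_pos: [0.5632, 0.2867, 0.0598]
eef_rot: [3.141, 0.003, 0.305]
force: [-0.8, 0.6, 7.5]
grip_width: 0.0216
```

Emit:
drive_tool(
  increments=[
    [[0, 0, 0], [0, 0, -0.5], 0],
    [[0, 0, 0], [0, 0, 0], 0.3],
    [[0, 0, 0], [0, 0, 0], 0.45],
    [[0, 0, 0], [0, 0, 0], 0.5],
    [[0, 0, 0], [0, 0, 0], 0.5],
    [[0, 0, 0], [0, 0, 0], 0.5],
  ],
  squeeze=5,
)

```text
time_s: 26.3
ee_pos: [0.5631, 0.2867, 0.0598]
eef_rot: [3.141, 0.003, 0.305]
force: [0.1, 0.1, 0.7]
grip_width: 0.0471
```

Run:
```python
from h import *
o=st(); print(fx(o['ee_pos']))
snap('side','s11',(230,160,280,205),14)
```

```text
t 26.3 p [563.1 286.7  59.8] rpy [3.1414e+00 2.9000e-03 3.0500e-01] F [0.07 0.09 0.71] M [-0.06 -0.    0.01] w 47.1
[4.06623334 0.02675795]
```

View pics/s11.png

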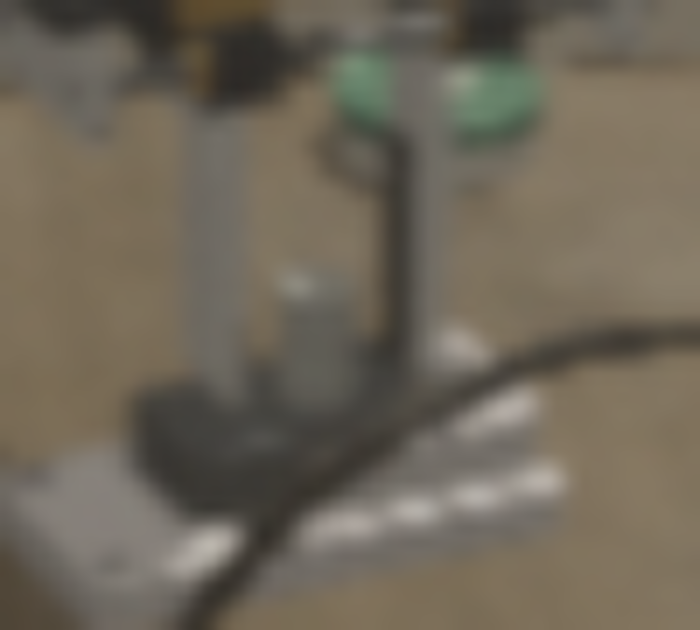

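Emit:
drive_tool(
  increments=[
    [[0, 0, 0], [0, 0, 0], 0.7],
    [[0, 0, 0], [0, 0, 0], 0.7],
    [[0, 0, 0], [0, 0, -15], 0.7],
    [[0, 0, 0], [0, 0, -30], 0.7],
    [[0, 0, 0], [0, 0, -40], 0.7],
    [[0, 0, 0], [0, 0, -50], 0.7],
    [[0, 0, 0], [0, 0, -50], 0.7],
    [[0, 0, 0], [-40, 0, -40], 0.7],
    [[0, 0, 0], [-50, 0, 0], 0.7],
    [[0, 0, 0], [-50, 0, 0], 0.7],
    [[0, 0, 0], [-40, 40, 0], 0.7],
    [[0, 0, 0], [-10, 50, 0], 0.7],
    [[0, 0, 0], [0, 50, 0], 0.7],
    [[0, 0, 0], [0, 50, 0], 0.7],
    [[0, 0, 0], [0, 30, 0], 0.7],
    [[0, 0, 0], [0, 0, 0], 0.7],
    [[0, 0, 0], [0, 0, 0], 0.7],
    [[0, 0, 0], [0, 0, 0], 0.7],
  ],
)

```text
time_s: 28.6
ee_pos: [0.4484, 0.0209, 0.2858]
eef_rot: [3.141, 0.002, 0.306]
force: [0.5, -0.3, -0.4]
grip_width: 0.0657
```

Run:
```python
from h import *
o=st()
snap('side','s12',(220,160,290,220),10)
snap('top','t12',(170,165,235,240),8)
for nm,z in (('seated',.074),('up6',.08)): print(nm,proj('side',[.5631,.2867,z]),proj('top',[.5631,.2867,z]))
```

```text
t 28.6 p [448.4  20.9 285.8] rpy [3.1413e+00 2.2000e-03 3.0620e-01] F [ 0.46 -0.29 -0.44] M [-0.04  0.03  0.01] w 65.7
seated [[252.1461345  179.23290966]] [[198.25681728 197.4420825 ]]
up6 [[252.1556559  177.81314115]] [[197.99510124 197.0963476 ]]
```

View pics/s12.png

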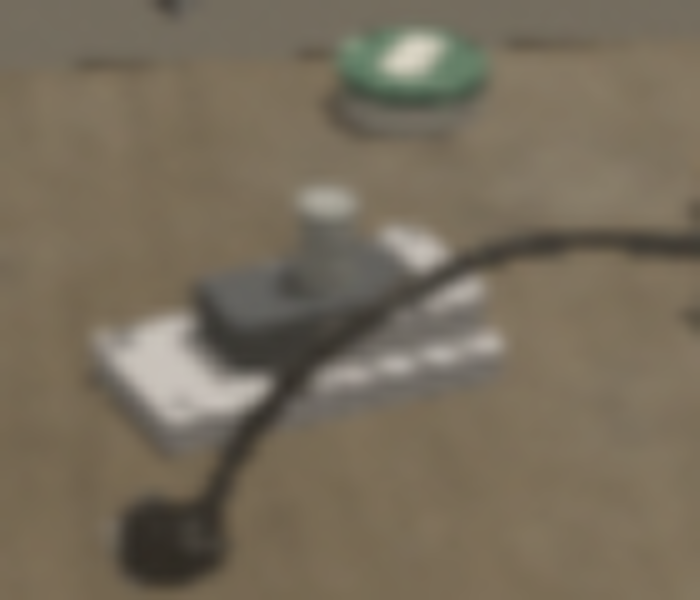

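View pics/t12.png

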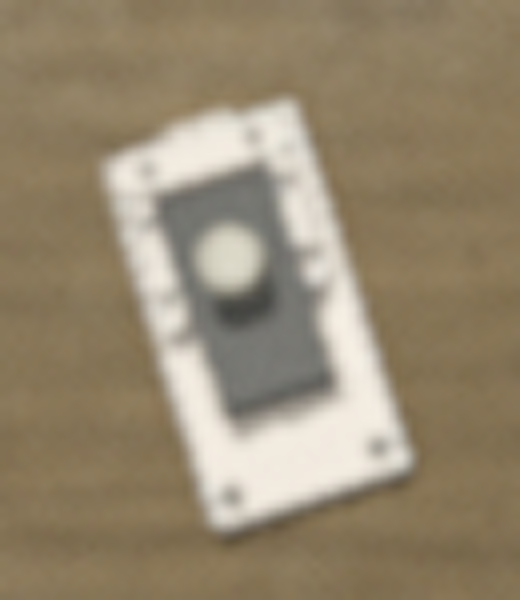

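Run:
```python
from h import *
ctrl.hand_in(); st()
```

```text
the job is handed in; nothing more can be done
the job is handed in; nothing more can be done
```

I pushed the three plates home, put the pin down through their holes, and drew it back until it dropped into the locating hole. I then released it, moved the arm clear and handed the job in at about 28.6 s; it reports no verdict.

- **Plates home:** the stack stopped against the end stop with about 15 N of horizontal push. The top view then showed the floor through all three holes.
- **Locating hole:** the pin touched the floor with the tool at about 71.2 mm height. It began to sink after about 3–4 mm of drawing back towards -x and was clearly dropping in by about 6 mm.
- **Seating:** the head came to rest on the top plate with the tool about 11.4 mm lower than at floor contact, against 12 mm nominal. The vertical force there was 7.5 N. The missing 0.6 mm is most likely slight slip in the grip and arm flex.
- **Forces:** the largest reading was the push against the stop, about 15 N horizontal and 11 N upward on the tool, roughly 19 N in all. That is below the 30 N limit.
- **Last pictures:** the side and top views show the pin upright, its head flat on the top plate with no visible gap, and the fixture not displaced. The arm was far away and free of contact.
- **Disagreement:** the pin head's top appeared about 1 pixel lower in the side view than calculated. The same offset was there when the pin stood in its stand, so I put it down to calibration.
- **Not re-measured:** I did not measure the brass weight, tin and eraser again at the end; the tool's path kept away from the weight and the tin, but I never located the eraser.

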